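# Click the bin's count dial up to its mark

### The arm

A 7-joint arm with a two-finger parallel gripper is mounted at the origin on the work surface. World frame = base frame: x ahead of the robot, y to its left, z up, the work surface at z = 0. Lengths are in m, angles in rad, forces in N, time in s.
With the tool pointing down it reaches from about 0.4 to 0.875 m from the base axis. Payload 19.3 kg.
Tool frame: the origin (TCP) lies between the finger pads; the fingertips stand 11 mm ahead of it and the grasp point (between the pads) lies 8 mm behind it; z points along the fingers, y is the direction in which the jaws open and shut (so a half turn about z gives the same grasp; the last joint's range is limited). The gripper opens to 85 mm and grips with 20 to 120 N. Pads are 22 mm wide; open, the fingers measure 114 mm over their backs; the gripper's body (76 mm by 85 mm) begins 54 mm behind the grasp point. The pads swing forward as they close: fully open they stand 13 mm farther back than shut.
Start: joints at [-1.409, 0.521, -0.036, 1.599, 0.021, 1.021, -0.113], TCP at [0.144, 0.608, 0.242] pointing down, gripper open.
Joint ranges: [-2.91, 2.91], [-0.3, 2.13], [-1.5, 1.42], [0.17, 2.43], [-1.26, 4.41], [0.16, 1.93], [-2.52, 2.52]. Speed limits (rad/s): [1.89, 1.89, 2.39, 2.39, 3.01, 3.01, 3.01].

### API

Orientations are given as a unit quaternion [x, y, z, w].
In Python, from cell import * gives the robot as it stands. The module is installed in compiled form; this text tells all that it offers.
- The arm moves only by the tool jog_arm, never from a script. Its arguments are lists of equal length, an entry for each row: "xyz": the shift along the tool's x, y, z in cm, a list of three; "twist": the turn, a rotation vector about the tool's x, y, z in degrees, a list of three; "gripper": the opening in per cent of the stroke, from 0 (shut) to 100 (fully open). A call has 1 to 5 rows; each row shifts and turns the commanded pose from where the row before left it, along the tool's axes as they then stand; what a row does not reach is not made up. A row lasts 1/12 s, in which the tool goes at most 41.7 mm and 7.16 degrees, less where a joint would pass 70% of its speed; a pose out of reach is approached as far as the arm can. A call is refused whole if a number of a shift passes 4.17 or a number of a turn 7.16, either way. A call with a gripper value outside its range is refused whole. The fingers move at their own pace and stop on an object; "force" is the grip in N (left out, the last holds). Time passes only in rows, so rows that do not move let the fingers close. It gives the time, the measured TCP pose, the force and the opening at its end, in the units of the state.
- observe(): the state, without advancing time (a new reading comes with each control period).
- read_camera(name): name is "scene" or "top"; returns a dict with "color" (480x640x3 uint8, red, green, blue), "range_z" (480x640 float32, m along the optical axis (not along the pixel's ray), 0 where there is no reading), "fx", "fy", "cx", "cy" (pixels), "R" (3x3) and "t" (3): a world point X has camera coordinates R X + t. Camera axes: x right, y down, z forward; pixel columns grow to the right and rows downward; lengths in m; the calibration is good to about 2 mm. A picture is of the moment at which its call begins.
- finish_job(): hands the job in, once; it reports no verdict.
The state is a dict: "t": time; "joints": joint angles; "joint_vel": joint speeds; "joint_efforts": joint torques, N m; "ee_pos": TCP position; "ee_rot": TCP orientation; "force": force on the tool from outside, world axes, zero at the start; "ft_torque": the same for the moment, N m; "finger_gap": finger opening in m.
Only numpy, scipy, OpenCV 4.12 (cv2) and the standard library are available. Lean on these libraries where they do the work, as an engineer would, in place of code of your own. Each camera call takes 0.05 s, during which the arm holds its last target.

### The job

The deep bin has just been refilled, so bring the count dial standing in front of it up to full: with a fingertip, flick the edge of its wheel clockwise (seen from above) until the pointer strip on the wheel rests at the metal mark on the dial's base, without running past the mark. Do not turn the dial in front of the shallow tray, and leave all the loose things on the bench where they lie.

Things in the scene. Friction and masses are not known exactly. Their poses are not given: they have to be found in the camera images.
- dial_deep: count dial of the deep bin, standing before it, its axis 0.16 to 0.21 m from its front lip towards the robot: fixed grey base disc 168 mm across, 12 mm high, with a black wheel on it. Origin: on the bench, on the wheel's upright axis. Its +x axis points from there to the fixed mark, a metal fin on the rim (radius 77 to 103 mm, 48 mm high). At every click one lobe of the wheel stands at the mark
- hub_deep (a point): centre of the top of the deep bin's wheel, 48 mm above the bench. Wheel 26 mm thick, underside 22 mm up: disc of radius 44 mm with 8 equal radial lobes 45 degrees apart, 10 mm wide, out to radius 69 mm. The gaps between lobes (38 mm wide at radius 62 mm) are open above and outside for a fingertip; below them lies the base, 12 mm high
- pointer_deep (a point): outer end of the pointer of the deep bin's wheel: a raised metal strip, 6 mm high and 7 mm wide, on top of the wheel from its hub to one lobe; this point is 66 mm from the axis, 54 mm above the bench
- wheel_deep (a joint): turn of the deep bin's wheel, rad: 0 = pointer at the mark, grows clockwise seen from above; a click = 0.785. A sprung catch holds it at the nearest click: pushing a lobe's end takes about 2 to 4 N, and once past half-way (22.5 degrees) the wheel jumps to the next click and no farther. Starts 2 to 4 clicks short of 0
- dial_shallow: count dial of the shallow tray, standing before it, its axis 0.16 to 0.21 m from its front lip towards the robot: fixed grey base disc 168 mm across, 12 mm high, with a black wheel on it. Origin: on the bench, on the wheel's upright axis. Its +x axis points from there to the fixed mark, a metal fin on the rim (radius 77 to 103 mm, 48 mm high). At every click one lobe of the wheel stands at the mark
- hub_shallow (a point): centre of the top of the shallow tray's wheel, 48 mm above the bench. Wheel 26 mm thick, underside 22 mm up: disc of radius 44 mm with 8 equal radial lobes 45 degrees apart, 10 mm wide, out to radius 69 mm. The gaps between lobes (38 mm wide at radius 62 mm) are open above and outside for a fingertip; below them lies the base, 12 mm high
- pointer_shallow (a point): outer end of the pointer of the shallow tray's wheel: a raised metal strip, 6 mm high and 7 mm wide, on top of the wheel from its hub to one lobe; this point is 66 mm from the axis, 54 mm above the bench
- wheel_shallow (a joint): turn of the shallow tray's wheel, rad: 0 = pointer at the mark, grows clockwise seen from above; a click = 0.785. A sprung catch holds it at the nearest click: pushing a lobe's end takes about 2 to 4 N, and once past half-way (22.5 degrees) the wheel jumps to the next click and no farther. Must stay at its first click
- deep_bin_front (a point): middle of the front lip (top of the front wall) of a fixed grey scoop-fronted parts bin full of small cartons: 200 mm deep (x), 170 mm wide, 125 mm high at the back and 75 mm at the front; the low front faces the robot
- shallow_tray_front (a point): middle of the front lip of a fixed grey tray of steel collars, 200 mm deep (x), 170 mm wide, only 48 mm high (36 mm at the front)
- tape_roll_mid (a point): centre of a roll of clear packing tape lying flat, 90 mm across, 45 mm high; loose bystander
- carton_mid (a point): centre of a small closed carton, 80 x 60 x 50 mm high; loose bystander
- screwdriver_grip (a point): grip of a screwdriver lying on the bench, under 30 mm high; loose bystander
- jar_mid (a point): centre of a closed jar, 60 mm across, 75 mm high; loose bystander
- cup_mid (a point): centre of an open grey parts cup, 80 mm across the rim, 70 mm high; loose bystander
- wrench_grip (a point): grip of a wrench lying on the bench, under 20 mm high; loose bystander
- label_block_mid (a point): centre of a white block of blank labels, 90 x 50 x 22 mm high; loose bystander

How it is judged:
At the end, for the whole second after the job is handed in: The deep bin's wheel rests with its pointer at the mark (within 0.17 rad, a click being 0.785 rad) and stands still; the shallow tray's wheel is at the click where it started (pointer end within 30 mm); every loose thing is within 30 mm of its start (value of joint wheel_deep between -0.17 and 0.17 rad and velocity of joint wheel_deep between -0.2 and 0.2 rad/s and distance of each of pointer_shallow, tape_roll_mid, carton_mid, screwdriver_grip, jar_mid, cup_mid, wrench_grip, label_block_mid from where it was at the start of the episode below 0.03 m); the robot touches nothing.
It fails at once if the deep bin's wheel was run past the mark to the next click (value of joint wheel_deep above 0.5 rad).
It fails at once if the dial was pushed with the arm or the gripper's body instead of the fingers (contact force between the arm and dial_deep above 5 N).
It fails at once if the shallow tray's wheel was turned (distance of pointer_shallow from where it was at the start of the episode above 0.03 m).
It fails at once if a loose thing was pushed away, lifted or knocked over (distance of any of tape_roll_mid, carton_mid, screwdriver_grip, jar_mid, cup_mid, wrench_grip, label_block_mid from where it was at the start of the episode above 0.03 m).
It also fails if it takes over 58 s, if anything falls off the work surface, if the arm or the gripper's body presses on something with over 40 N, if the wrist force passes 120 N, or if a joint passes its speed limit or range.

## Working session

There is one attempt and no reset: what is moved stays moved. The work goes in short steps, Python scripts to look and compute and a tool call to move; the robot and the scene stay as the last step left them, time stands still between calls to the robot, and variables do not carry over. Pictures are saved under pics/ and viewed, and the job is handed in when it is done.

Besides the shell and the picture viewer there is one more tool, called after ">>>" as name(argument=value, ...) on one line, values as JSON. jog_arm: Moves the arm, as the interface text tells. Its arguments: {"type":"object","properties":{"xyz":{"type":"array"},"twist":{"type":"array"},"gripper":{"type":"array"},"force":{"type":"number"}},"required":["xyz","twist","gripper"]}

```bash
mkdir -p pics
python3 - <<'E'
from cell import *
import cv2,numpy as np
s=observe();print(s)
for n in("scene","top"):
    c=read_camera(n);cv2.imwrite(f"pics/{n}0.png",c["color"][:,:,::-1]);np.savez(f"{n}0.npz",**c)
    print(n,c["fx"],c["cx"],c["cy"],c["R"],c["t"])
E
```

```text
{'t': 0.0, 'joints': array([-1.40920226,  0.52199756, -0.0363476 ,  1.59996024,  0.02121913,
        1.0211063 , -0.11279976]), 'joint_vel': array([ 0.00045915,  0.00056109, -0.00036037, -0.00144717,  0.00016208,
       -0.00047477, -0.00063571]), 'joint_efforts': array([ 1.02963211e-03, -9.27117133e+01,  1.98112428e+00, -3.69935095e+01,
        1.80530758e-02,  8.49938777e-03, -5.90844843e-05]), 'ee_pos': array([0.14353483, 0.60798342, 0.24175286]), 'ee_rot': array([ 1.15629332e-01,  9.93292285e-01, -5.42474849e-04, -2.14356909e-05]), 'force': array([-0.18938472, -0.36665734,  0.50035308]), 'ft_torque': array([-0.06751233, -0.00787111,  0.03802716]), 'finger_gap': 0.08532124362549713}
scene 504.74596408917034 324.11945359984185 231.71035450418856 [[-0.79261289  0.60963166 -0.01067909]
 [ 0.49450319  0.63248513 -0.59617879]
 [-0.3566951  -0.47781984 -0.80278067]] [ 0.43758675 -0.23409387  1.41638978]
top 548.2423639346157 329.29334523388013 241.74587541140176 [[-0.00100802 -0.99971295 -0.02393757]
 [-0.99702591  0.00284937 -0.07701437]
 [ 0.07706047  0.02378875 -0.99674258]] [0.01007959 0.57136605 1.39746823]
```

View pics/scene0.png

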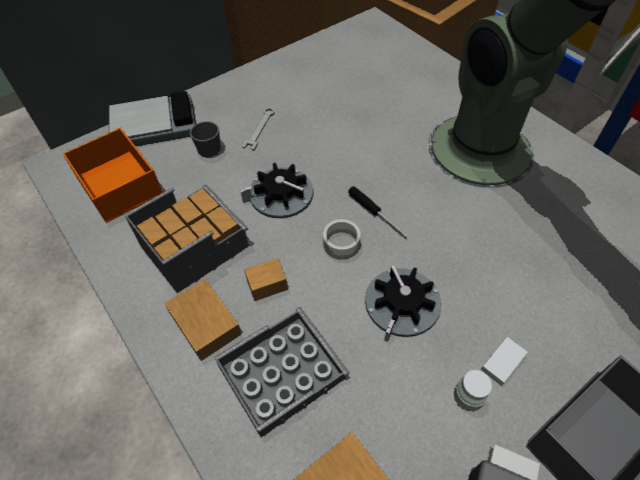

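View pics/top0.png

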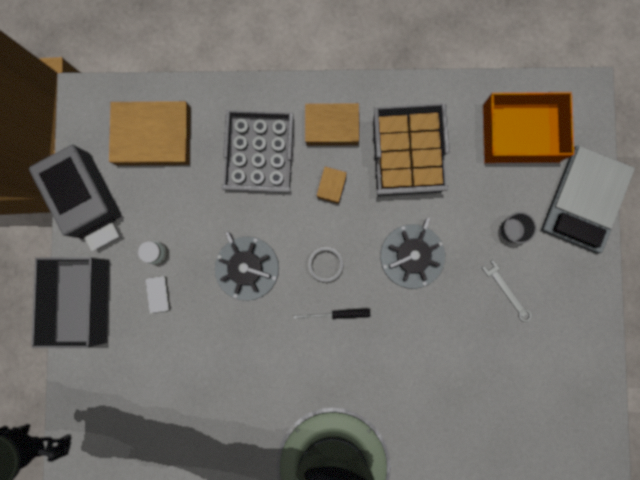

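The top view shows the carton-filled deep bin at (410,150). Its dial is at about (414,256), with the fin at (427,222) and the pointer end near (391,266). I'll measure these properly next.

```bash
cat > h.py <<'E'
import numpy as np,cv2
def ray(c,u,v,z):
    R,t=c["R"],c["t"]; d=R.T@np.array([(u-c["cx"])/c["fx"],(v-c["cy"])/c["fy"],1]); o=-R.T@t
    return o+d*(z-o[2])/d[2]
def proj(c,X):
    p=c["R"]@np.asarray(X)+c["t"]; return c["fx"]*p[0]/p[2]+c["cx"],c["fy"]*p[1]/p[2]+c["cy"]
def load(n): return dict(np.load(n))
E
python3 - <<'E'
from h import *
for n,b in(("top0",(375,212,80,85)),("scene0",(235,150,90,75))):
    c=load(n+".npz");im=c["color"][:,:,::-1].copy();x,y,w,h=b
    cv2.imwrite(f"pics/{n}_crop.png",cv2.resize(im[y:y+h,x:x+w],None,fx=7,fy=7,interpolation=cv2.INTER_NEAREST))
    g=im[y:y+h,x:x+w].max(2)
    m=(g<45).astype(np.uint8)
    k,l,st,ce=cv2.connectedComponentsWithStats(m)
    i=1+np.argmax(st[1:,4]);print(n,st[i],ce[i]+[x,y],ray(c,*(ce[i]+[x,y]),.045))
    # bright parts
    m=(g>165).astype(np.uint8);k,l,st,ce=cv2.connectedComponentsWithStats(m)
    for j in range(1,k):
        if st[j,4]>5: print(st[j],ce[j]+[x,y],ray(c,*(ce[j]+[x,y]),.05))
E
```

```text
top0 [43 60  5  7 11] [420.54545455 274.45454545] [ 0.48609541 -0.22204271  0.045     ]
[38 42  3  3  6] [413.83333333 255.33333333] [ 0.5342211  -0.20511753  0.05      ]
scene0 [  19   13   52   46 1259] [279.25178713 185.66640191] [ 0.54350033 -0.1970914   0.045     ]
[49 31 18  8 24] [292.45833333 184.70833333] [ 0.51758934 -0.1751924   0.05      ]
[10 37  6  3 11] [247.63636364 187.72727273] [ 0.61237213 -0.2366234   0.05      ]
```

View pics/top0_crop.png

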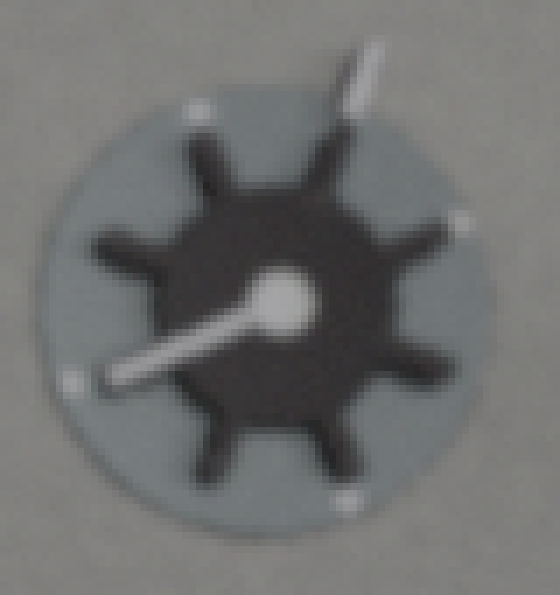

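View pics/scene0_crop.png

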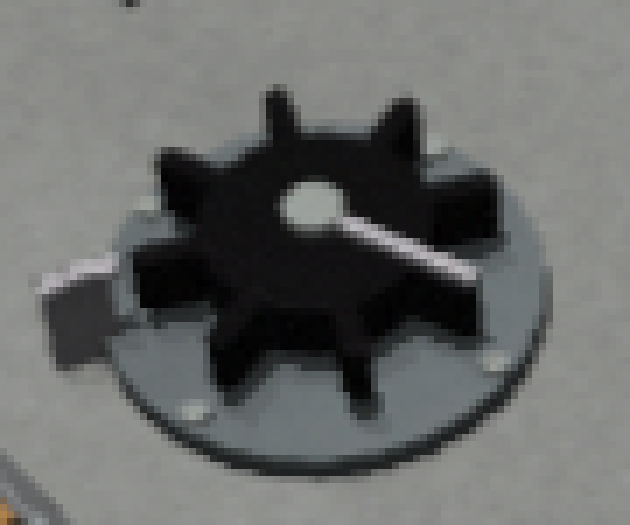

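The crop shows the hub at crop (282,302), the pointer end at (105,380) and the fin from (350,115) to (375,45). The pointer is 3 lobes counter-clockwise of the mark, so it needs 3 clicks.

Run:
```python
from h import *
c=load("top0.npz");s=load("scene0.npz")
T=lambda x,y:(375+x/7-.5,212+y/7-.5); S=lambda x,y:(235+x/7-.5,150+y/7-.5)
h=ray(c,*T(282,302),.052);p=ray(c,*T(105,380),.054);f1=ray(c,*T(376,42),.048);f0=ray(c,*T(350,112),.048)
h2=ray(s,*S(312,205),.052);p2=ray(s,*S(475,275),.054);g1=ray(s,*S(38,287),.048);g0=ray(s,*S(115,262),.048)
b=ray(c,*T(265,311),.012)
for a in (h,p,f1,f0,h2,p2,g1,g0,b): print(a.round(4))
ang=lambda d:np.degrees(np.arctan2(d[1],d[0]))
print(ang(p-h),ang(f1-h),ang(p2-h2),ang(g1-h2),np.linalg.norm(p-h),np.linalg.norm(f1-h),np.linalg.norm(p2-h2))
# others
for n,uv in dict(tape=(325,265),carton=(332,184),driver=(350,313),wr=(500,275),cup=(515,230),binfront=(412,190)).items(): print(n,ray(c,*uv,.03).round(3))
```

```text
[ 0.5359 -0.2073  0.052 ]
[ 0.5078 -0.1432  0.054 ]
[ 0.6304 -0.243   0.048 ]
[ 0.6049 -0.2333  0.048 ]
[ 0.5337 -0.2112  0.052 ]
[ 0.5079 -0.1457  0.054 ]
[ 0.6319 -0.2424  0.048 ]
[ 0.6036 -0.2354  0.048 ]
[ 0.5347 -0.2062  0.012 ]
113.64165969322107 -20.701830695170823 111.47952287812815 -17.635300215394057 0.06992207057410971 0.10118483574112408 0.0703864517334559
tape [0.511 0.02  0.03 ]
carton [0.721 0.002 0.03 ]
driver [ 0.389 -0.044  0.03 ]
wr [ 0.485 -0.426  0.03 ]
cup [ 0.6   -0.467  0.03 ]
binfront [ 0.704 -0.205  0.03 ]
```

>>> jog_arm(xyz=[[-3.1, -1.4, 0], [-3.1, -1.4, 0], [-3.1, -1.4, 0], [-3.1, -1.4, 0], [-3.1, -1.4, 0]], twist=[[0, 0, 0], [0, 0, 0], [0, 0, 0], [0, 0, 0], [0, 0, 0]], gripper=[0, 0, 0, 0, 0], force=20)

```text
t: 0.52
ee_pos: [0.2794, 0.5032, 0.2421]
ee_rot: [0.116, 0.993, -0.0, -0.0]
force: [0.2, 0.8, -0.5]
finger_gap: 0.0254
```

>>> jog_arm(xyz=[[-3.1, -1.4, 0], [-3.1, -1.4, 0], [-3.1, -1.4, 0], [-3.1, -1.4, 0], [-3.1, -1.4, 0]], twist=[[0, 0, 0], [0, 0, 0], [0, 0, 0], [0, 0, 0], [0, 0, 0]], gripper=[0, 0, 0, 0, 0])

```text
t: 0.93
ee_pos: [0.4142, 0.3995, 0.2422]
ee_rot: [0.116, 0.993, -0.0, -0.0]
force: [-0.4, 1.3, -0.1]
finger_gap: 0.0003
```

>>> jog_arm(xyz=[[-1.1, -3.1, 0], [-1.1, -3.1, 0], [-1.1, -3.1, 0], [-1.1, -3.1, 0], [-1.1, -3.1, 0]], twist=[[0, 0, 0], [0, 0, 0], [0, 0, 0], [0, 0, 0], [0, 0, 0]], gripper=[0, 0, 0, 0, 0])

```text
t: 1.35
ee_pos: [0.4308, 0.2356, 0.2421]
ee_rot: [0.116, 0.993, -0.0, -0.0]
force: [0.8, 0.5, 0.6]
finger_gap: -0.0001
```

>>> jog_arm(xyz=[[-1.1, -3.1, 0], [-1.1, -3.1, 0], [-1.1, -3.1, 0], [-1.1, -3.1, 0], [-1.1, -3.1, 0]], twist=[[0, 0, 0], [0, 0, 0], [0, 0, 0], [0, 0, 0], [0, 0, 0]], gripper=[0, 0, 0, 0, 0])

```text
t: 1.77
ee_pos: [0.4487, 0.0722, 0.2423]
ee_rot: [0.116, 0.993, 0.0, -0.0]
force: [0.6, -0.8, -0.0]
finger_gap: -0.0001
```

>>> jog_arm(xyz=[[-1.1, -3.1, 0], [-1.1, -3.1, 0], [-1.1, -3.1, 0], [-1.1, -3.1, 0], [-1.1, -3.1, 0]], twist=[[0, 0, 0], [0, 0, 0], [0, 0, 0], [0, 0, 0], [0, 0, 0]], gripper=[0, 0, 0, 0, 0])

```text
t: 2.18
ee_pos: [0.4667, -0.0913, 0.2423]
ee_rot: [0.116, 0.993, 0.0, -0.0]
force: [0.1, -0.2, -0.4]
finger_gap: -0.0001
```

>>> jog_arm(xyz=[[-1.1, -3.1, 0], [-1.1, -3.1, 0], [-1.1, -3.1, 0], [-1.1, -3.1, 0], [-1.1, -3.1, 0]], twist=[[0, 0, 6], [0, 0, 6], [0, 0, 6], [0, 0, 6], [0, 0, 6]], gripper=[0, 0, 0, 0, 0])

```text
t: 2.6
ee_pos: [0.4504, -0.2531, 0.2421]
ee_rot: [0.371, 0.929, -0.0, -0.0]
force: [0.1, 0.5, -0.7]
finger_gap: 0.0003
```

Run:
```python
from cell import *
from h import *
s=observe();print(s["joints"].round(2),s["ee_pos"],s["ee_rot"])
a=[]
for n in("scene","top"):
    c=read_camera(n);np.savez(n+"1.npz",**c);im=c["color"][:,:,::-1].copy()
    u,v=map(int,proj(c,[.535,-.208,.05])); a.append(cv2.resize(im[v-70:v+70,u-70:u+70],(400,400),interpolation=cv2.INTER_CUBIC))
cv2.imwrite("pics/1.png",np.hstack(a))
p=s["ee_pos"];t=np.array([.535,-.2085])+.066*np.array([np.cos(np.radians(226.5)),np.sin(np.radians(226.5))])
d=np.array([*(t-p[:2]),0]);print(t)
from scipy.spatial.transform import Rotation as Ro
print("tool shift cm",Ro.from_quat(s["ee_rot"]).inv().apply(d)*100)
```

```text
[ 0.1   0.37  0.39  1.9  -0.17  0.9   1.38] [ 0.45037628 -0.25309286  0.24214002] [ 3.71060437e-01  9.28608713e-01 -9.62945874e-05 -7.22199570e-06]
[ 0.4895686  -0.25637471]
tool shift cm [-3.06615140e+00  2.46308667e+00 -2.75711263e-04]
```

View pics/1.png

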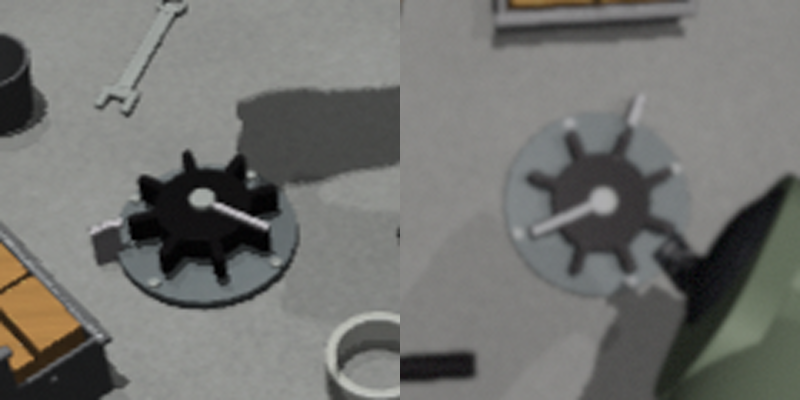

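The dial is unchanged. The scene view shows the pointer end at (268,228) and the fin at (105,240). Next I'll go above the gap at 226°.

>>> jog_arm(xyz=[[-1.53, 1.23, 3.4], [-1.53, 1.23, 3.4], [0, 0, 3.4], [0, 0, 3.4], [0, 0, 2.5]], twist=[[0, 0, 0], [0, 0, 0], [0, 0, 0], [0, 0, 0], [0, 0, 0]], gripper=[0, 0, 0, 0, 0])

```text
t: 3.12
ee_pos: [0.489, -0.2538, 0.0784]
ee_rot: [0.368, 0.93, 0.0, -0.001]
force: [0.4, -0.5, -0.9]
finger_gap: -0.0001
```

```bash
cat > look.py <<'E'
from cell import *
from h import *
import sys
k=sys.argv[1]
s=observe();print(s["t"],s["joints"].round(2),s["ee_pos"].round(4),s["ee_rot"].round(3),s["force"].round(2))
a=[]
for n in("scene","top"):
    c=read_camera(n);np.savez(n+k+".npz",**c);im=c["color"][:,:,::-1].copy()
    u,v=map(int,proj(c,[.535,-.208,.05])); a.append(cv2.resize(im[v-50:v+50,u-50:u+50],(400,400),interpolation=cv2.INTER_CUBIC))
cv2.imwrite(f"pics/{k}.png",np.hstack(a))
d=s["ee_pos"][:2]-[.535,-.2085];print("r",np.hypot(*d),"phi",np.degrees(np.arctan2(d[1],d[0]))%360,"tool y",(2*np.degrees(np.arctan2(s["ee_rot"][1],s["ee_rot"][0]))-90))
E
python3 look.py 2
```

```text
3.1167 [ 0.18  0.66  0.27  1.93 -0.3   0.59  1.46] [ 0.489  -0.2538  0.0784] [ 0.368  0.93   0.    -0.001] [ 0.38 -0.51 -0.87]
r 0.06457171103451717 phi 224.51289667249898 tool y 46.76120940676185
```

View pics/2.png

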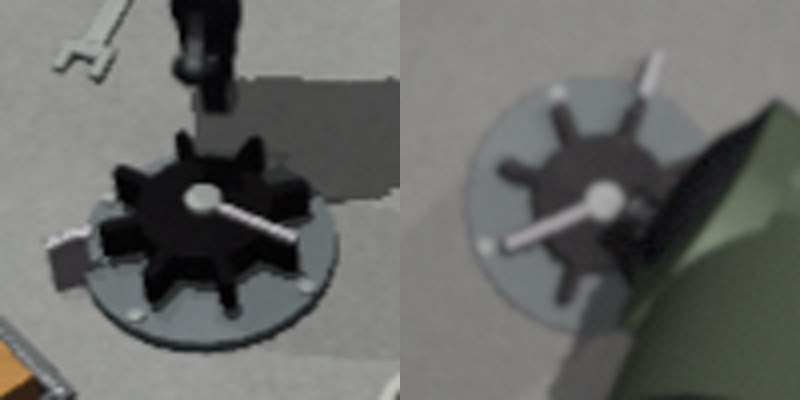

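The fingertip, at scene crop (218,110), hangs above the gap between the lobes at (185,145) and (250,150).

>>> jog_arm(xyz=[[-0.2, -0.1, 0], [0, 0, 1.5], [0, 0, 1.2], [0, 0, 1.2], [0, 0, 0]], twist=[[0, 0, 0], [0, 0, 0], [0, 0, 0], [0, 0, 0], [0, 0, 0]], gripper=[0, 0, 0, 0, 0])

```text
t: 3.63
ee_pos: [0.4901, -0.2563, 0.0412]
ee_rot: [0.369, 0.93, 0.0, -0.001]
force: [-1.1, 0.1, -1.2]
finger_gap: 0.0003
```

```bash
python3 look.py 3
```

```text
3.6333 [ 0.2   0.73  0.24  1.93 -0.32  0.52  1.48] [ 0.4901 -0.2563  0.0412] [ 0.369  0.93   0.    -0.001] [-1.07  0.11 -1.23]
r 0.06561129792492214 phi 226.82183775315076 tool y 46.73255831597791
```

View pics/3.png

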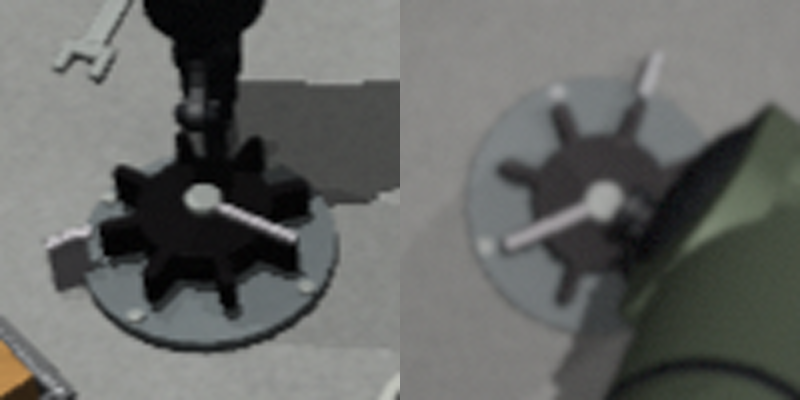

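The finger is in the gap, the wheel is unmoved and no contact shows. Now I'll sweep 45° clockwise.

>>> jog_arm(xyz=[[0.52, 0.02, 0], [0.52, 0.02, 0], [0.52, 0.02, 0], [0.52, 0.02, 0], [0.52, 0.02, 0]], twist=[[0, 0, 4.5], [0, 0, 4.5], [0, 0, 4.5], [0, 0, 4.5], [0, 0, 4.5]], gripper=[0, 0, 0, 0, 0])

```text
t: 4.15
ee_pos: [0.4757, -0.2362, 0.0433]
ee_rot: [0.545, 0.839, -0.0, 0.001]
force: [-1.6, -2.7, -0.9]
finger_gap: 0.0
```

```bash
python3 look.py 4
```

```text
4.15 [ 0.11  0.72  0.34  1.99 -0.47  0.5   1.2 ] [ 0.4757 -0.2362  0.0433] [ 0.545  0.839 -0.     0.001] [-1.62 -2.66 -0.86]
r 0.06546432188241659 phi 205.04272427137184 tool y 23.96484599180765
```

View pics/4.png

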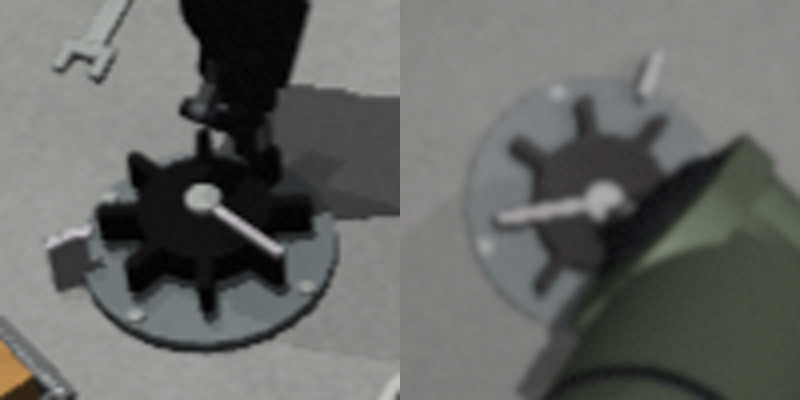

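The wheel has turned about 15°: the top-view pointer moved from (505,245) to (497,218), with about 3 N on the finger. I'll carry on to the next mid-gap.

>>> jog_arm(xyz=[[0.52, 0.02, 0], [0.52, 0.02, 0], [0.52, 0.02, 0], [0.52, 0.02, 0], [0.52, 0.02, 0]], twist=[[0, 0, 4.5], [0, 0, 4.5], [0, 0, 4.5], [0, 0, 4.5], [0, 0, 4.5]], gripper=[0, 0, 0, 0, 0])

```text
t: 4.67
ee_pos: [0.47, -0.2105, 0.0429]
ee_rot: [0.697, 0.717, 0.0, 0.0]
force: [0.6, 0.2, 0.2]
finger_gap: 0.0001
```

```bash
python3 look.py 5
```

```text
4.6667 [-0.    0.72  0.43  2.04 -0.61  0.51  0.9 ] [ 0.47   -0.2105  0.0429] [0.697 0.717 0.    0.   ] [0.61 0.24 0.22]
r 0.06499556083809986 phi 181.74738192364282 tool y 1.6818193530559284
```

View pics/5.png

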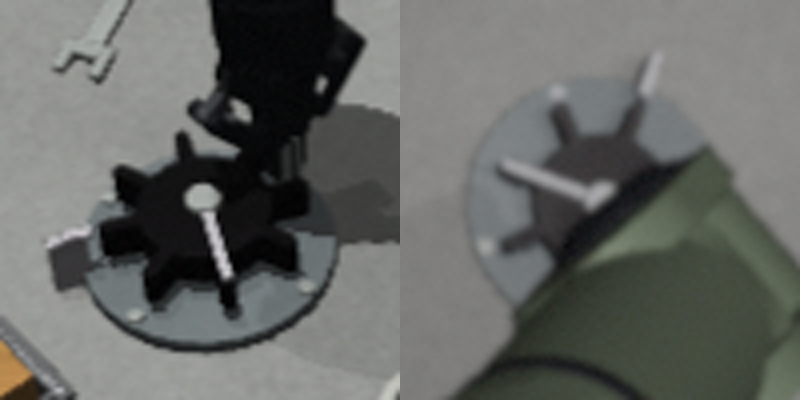

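One click is done: the pointer is now at top (505,163), 2 lobes short of the mark, and no force shows. On to the second click.

>>> jog_arm(xyz=[[0.52, 0.02, 0], [0.52, 0.02, 0], [0.52, 0.02, 0], [0.52, 0.02, 0], [0.52, 0.02, 0]], twist=[[0, 0, 4.5], [0, 0, 4.5], [0, 0, 4.5], [0, 0, 4.5], [0, 0, 4.5]], gripper=[0, 0, 0, 0, 0])

```text
t: 5.18
ee_pos: [0.4742, -0.1856, 0.0427]
ee_rot: [0.823, 0.568, 0.0, 0.0]
force: [-0.9, -1.9, 0.7]
finger_gap: -0.0002
```

>>> jog_arm(xyz=[[0.52, 0.02, 0], [0.52, 0.02, 0], [0.52, 0.02, 0], [0.52, 0.02, 0], [0.52, 0.02, 0]], twist=[[0, 0, 4.5], [0, 0, 4.5], [0, 0, 4.5], [0, 0, 4.5], [0, 0, 4.5]], gripper=[0, 0, 0, 0, 0])

```text
t: 5.6
ee_pos: [0.488, -0.1631, 0.0426]
ee_rot: [0.918, 0.397, 0.0, -0.0]
force: [-0.1, -0.1, -0.0]
finger_gap: 0.0001
```

```bash
python3 look.py 6
```

```text
5.6 [-0.24  0.79  0.64  2.05 -0.86  0.59  0.26] [ 0.488  -0.1631  0.0426] [ 0.918  0.397  0.    -0.   ] [-0.06 -0.12 -0.02]
r 0.06528550939609934 phi 135.99513863761953 tool y -43.19994855064189
```

View pics/6.png

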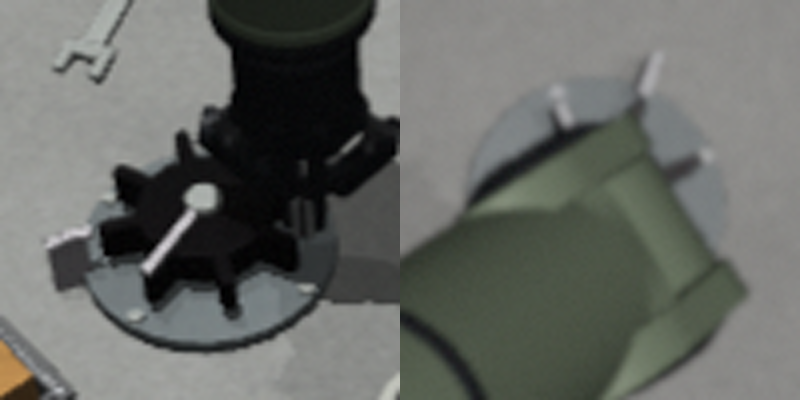

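Two clicks are done: the scene crop shows the pointer at (150,268), one lobe before the mark's lobe at (105,235). This is the last click.

>>> jog_arm(xyz=[[0.52, 0.02, 0], [0.52, 0.02, 0], [0.52, 0.02, 0], [0.52, 0.02, 0], [0.52, 0.02, 0]], twist=[[0, 0, 4.5], [0, 0, 4.5], [0, 0, 4.5], [0, 0, 4.5], [0, 0, 4.5]], gripper=[0, 0, 0, 0, 0])

```text
t: 6.12
ee_pos: [0.5084, -0.1488, 0.0425]
ee_rot: [0.978, 0.211, -0.0, 0.0]
force: [-0.6, -0.2, -0.1]
finger_gap: 0.0003
```

>>> jog_arm(xyz=[[0.52, 0.02, 0], [0.52, 0.02, 0], [0.52, 0.02, 0], [0.52, 0.02, 0], [0.5, 0.02, 0]], twist=[[0, 0, 4.5], [0, 0, 4.5], [0, 0, 4.5], [0, 0, 4.5], [0, 0, 4.5]], gripper=[0, 0, 0, 0, 0])

```text
t: 6.53
ee_pos: [0.5337, -0.1427, 0.0424]
ee_rot: [1.0, 0.016, -0.0, -0.0]
force: [-0.1, 0.2, -0.2]
finger_gap: 0.0002
```

```bash
python3 look.py 7
```

```text
6.5333 [-0.4   0.93  0.84  1.95 -1.03  0.77 -0.47] [ 0.5337 -0.1427  0.0424] [ 1.     0.016 -0.    -0.   ] [-0.14  0.25 -0.19]
r 0.06580385247421865 phi 91.14318462555167 tool y -88.14867503893184
```

View pics/7.png

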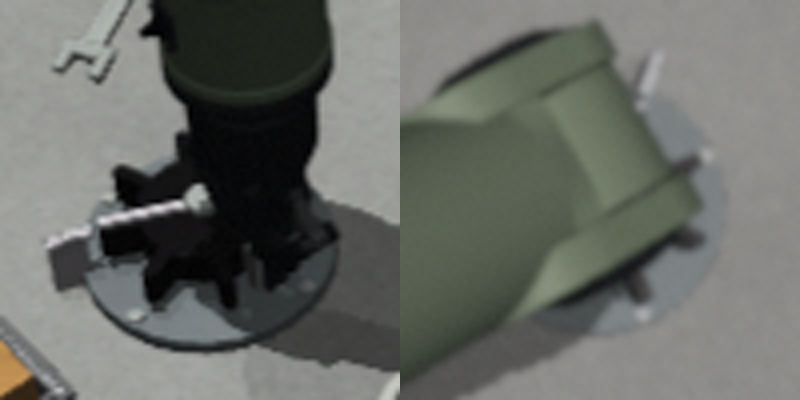

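The pointer, at scene crop (105,222), is now in line with the fin at (65,240), and the finger is free. I'll raise it straight up, back away and check.

>>> jog_arm(xyz=[[0, 0, -1.5], [0, 0, -2.5], [0, 0, -3.5], [0, 0, -3.5], [0, 0, -3.5]], twist=[[0, 0, 0], [0, 0, 0], [0, 0, 0], [0, 0, 0], [0, 0, 0]], gripper=[0, 0, 0, 0, 0])

```text
t: 7.05
ee_pos: [0.5326, -0.1431, 0.1888]
ee_rot: [1.0, 0.018, -0.001, 0.0]
force: [0.2, 0.0, 0.3]
finger_gap: 0.0
```

>>> jog_arm(xyz=[[0, -3, -2], [0, -3.5, 0], [0, -3.5, 0], [0, -3.5, 0], [0, -3.5, 0]], twist=[[0, 0, 0], [0, 0, 0], [0, 0, 0], [0, 0, 0], [0, 0, 0]], gripper=[0, 0, 0, 0, 0])

```text
t: 7.47
ee_pos: [0.5279, 0.0285, 0.2074]
ee_rot: [1.0, 0.018, -0.0, -0.0]
force: [0.7, -0.8, 0.2]
finger_gap: -0.0002
```

>>> jog_arm(xyz=[[0, -3.5, 0], [0, -3.5, 0], [0, -3.5, 0], [0, 0, 0], [0, 0, 0]], twist=[[0, 0, 0], [0, 0, 0], [0, 0, 0], [0, 0, 0], [0, 0, 0]], gripper=[0, 0, 0, 0, 0])

```text
t: 7.88
ee_pos: [0.525, 0.1336, 0.207]
ee_rot: [1.0, 0.019, -0.0, 0.0]
force: [-0.7, -1.5, 0.1]
finger_gap: 0.0
```

```bash
python3 look.py 8; python3 -c "
from h import *
a=load('scene0.npz')['color'];b=load('scene8.npz')['color'];cv2.imwrite('pics/8full.png',b[:,:,::-1])"
```

```text
7.8833 [-1.09  0.77  1.18  1.89 -0.82  1.07 -1.1 ] [0.525  0.1336 0.207 ] [ 1.     0.019 -0.     0.   ] [-0.66 -1.52  0.15]
r 0.34221689892570356 phi 91.6713673784858 tool y -87.77644335484875
```

View pics/8.png

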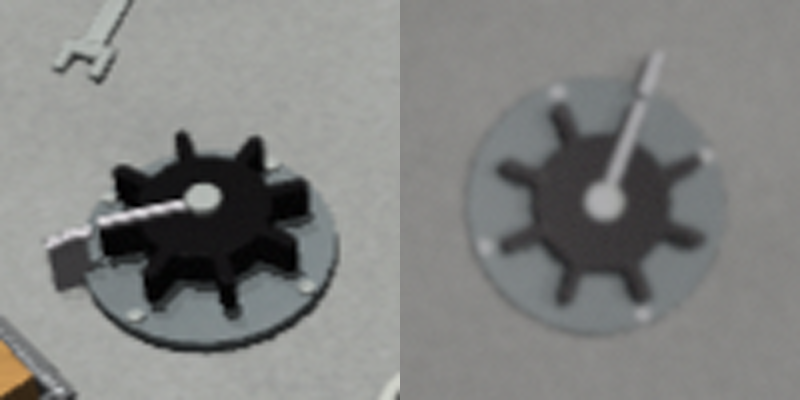

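View pics/8full.png

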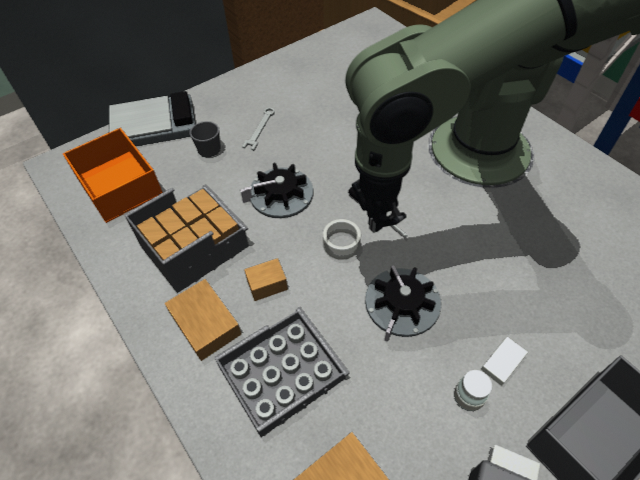

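The pointer and the fin are now one straight line, from top (603,200) to (655,55). The shallow dial at scene (403,300) and every visible loose thing look the same as in the first picture. The arm is clear and still, so I'm handing in.

```bash
python3 -c "
from cell import *
s=observe();print(abs(s['joint_vel']).max(),s['force']);print(finish_job())"
```

```text
0.018617862170954957 [-0.47466589 -0.7041271   0.61680901]
the job is handed in; nothing more can be done
None
```

I turned the deep bin's dial three clicks clockwise with the shut fingertips, checking the pictures after each click, and handed the job in at about 8 s. No verdict was reported.

- **Deep dial:** in the last top and scene pictures the pointer lies in line with the metal mark. Contact forces stayed around 3 N.
- **Shallow dial and loose things:** these I compared only by eye. The shallow wheel looks unchanged, and the loose things look to be where they started. The screwdriver is the exception, because the arm mostly hides it in the last scene picture. The arm passed over its area more than 0.2 m up.
- **Arm:** at hand-in the fingers were lifted clear, with only sensor noise on the force reading and the joints almost still (at most 0.02 rad/s).

No check failed or disagreed.

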